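Switch the stirring from the blue flask to the yellow flask

ROBOT

A 6-joint arm with a two-finger parallel gripper is mounted at the origin on the work surface. World frame = base frame: x ahead of the robot, y to its left, z up, the work surface at z = 0. Lengths are in mm, angles in rad, forces in N, time in s.
With the tool pointing down it reaches from about 350 to 975 mm from the base axis. Payload 17.4 kg.
Tool frame: the origin (TCP) lies midway between the tips of the shut fingers; the grasp point (between the pads) lies 19 mm behind it; z points along the fingers, y is the direction in which the jaws open and shut (so a half turn about z gives the same grasp; the last joint's range is limited). The gripper opens to 85 mm and grips with 20 to 120 N. Pads are 22 mm wide; open, the fingers measure 114 mm over their backs; the gripper's body (76 mm by 85 mm) begins 54 mm behind the grasp point. The pads swing forward as they close: fully open they stand 13 mm farther back than shut.
Start: joints at [-1.245, 0.116, 1.442, -0, 1.584, -0.038], TCP at [240.175, -630.832, 231.303] pointing down, gripper open.
Joint ranges: [-2.83, 2.83], [-0.83, 2.19], [0.07, 2.5], [-1.14, 4.28], [0.01, 3], [-2.97, 2.97]. Speed limits (rad/s): [1.89, 1.89, 2.22, 3.14, 3.14, 3.14].

INTERFACE

Orientations are given as a unit quaternion [w, x, y, z].
In Python, from workcell import manip gives the robot as it stands. The module is installed in compiled form; this text tells all that it offers.
- The arm moves only by the shell command python3 -m crank 'ROWS' [OPENING]. ROWS is JSON, one flat list of numbers, 4 for each row, row after row: the shift along the tool's x, y, z in m, then the turn about the tool's z in rad. A call has exactly 5 rows; each row is the pose to reach, as a shift and turn from the pose measured when the call began, along the tool's axes at that moment; what a row does not reach only later rows make up. A row lasts 1/8 s, in which the tool goes at most 62.5 mm and 10.7 degrees, less where a joint would pass 70% of its speed; a pose out of reach is approached as far as the arm can. A call with a gripper value outside its range is refused whole. OPENING is the opening, from 0 (shut) to 1 (fully open), set as the call begins (- or left out, the last holds). The fingers move at their own pace and stop on an object; the grip force is fixed at half the most. Time passes only in rows, so rows that repeat a pose let the fingers close, or fill a call up. It gives the time, the measured TCP pose, the force and the opening at its end, in the units of the state.
- manip.get_obs(): the state, without advancing time (a new reading comes with each control period).
- manip.grab_frame(name): name is "scene" or "side" or "wrist"; returns the picture (420x560x3 uint8, red, green, blue); there is no depth.
- manip.calibration(name): a dict with "camera_matrix" (3x3 intrinsics, pixels), "world_to_cam" (4x4, takes a point from world to camera coordinates). Camera axes: x right, y up, looking along -z (the intrinsics and any distortion apply to the point x, -y, -z); pixel columns grow to the right and rows downward; lengths in mm; the calibration is good to about 2 mm. A picture is of the moment at which its call begins: read the wrist's pose just before it. calibration takes no time and is no camera call; for the wrist camera it gives the pose at the moment of the call.
- manip.sign_off(): hands the job in, once; it reports no verdict.
Trained networks look in the newest picture that a camera, given by its name, has taken for a name from the list of things; names that differ only in an ending like _2 or _b are one class to them, and where a whole thing is asked for, a point or a joint stands for the part that bears it (a point fixed in the world has none). Each returns a list of dicts, best first, with "conf" (0 to 1); they miss things now and then, are a little off and sometimes report something else, mostly with a low value. They report only what shows in the picture. A call takes as long as a camera call.
- manip.outline_of(camera, query): "region" (420x560 bool, what is visible of it) and "extent" ([left, top, right, bottom] in pixels, round what is visible of it).
The state is a dict: "time": time; "joints": joint angles; "qd": joint speeds; "joint_efforts": joint torques, N m; "eef_pos": TCP position; "tool_rot": TCP orientation; "contact_force": force on the tool from outside, world axes, zero at the start; "moment": the same for the moment, N m; "finger_gap": finger opening in mm.
Only numpy, scipy, OpenCV 4.12 (cv2) and the standard library are available. Lean on these libraries where they do the work, as an engineer would, in place of code of your own. Each camera call takes 0.05 s, during which the arm holds its last target. There are 200 camera calls.

TASK

With the fingertips, gently press the red half of the rocker switch on the stirrer under the blue-stoppered flask fully down to stop it, and only then press the green half of the switch on the stirrer under the yellow-stoppered flask fully down to start it. Leave the white-stoppered flask's stirrer switched off, leave all three flasks standing where they are, and finish with the hand clear of everything.

Things in the scene. Friction and masses are not known exactly. Their poses are not given: they have to be found in the camera images.
- stirrer_blue: magnetic stirrer that carries the blue-stoppered flask, fixed to the bench; the three stirrers look alike. White case 210 x 120 mm, top at 40 mm. Origin: centre of the underside; x runs from its switch end to its plate end, y to the left seen from the switch end, z up. Steel plate (diameter 110, top at 50 mm) centred at x = +40 mm; rocker switch centred at x = -70, y = 0 mm.
- flask_blue: loose conical glass flask with a blue stopper, standing on that stirrer's plate near its middle: base diameter 64, height 115 mm with stopper, about 120 g. Origin: centre of its underside, z up.
- rocker_blue (a joint): rocker switch of the blue flask's stirrer (running at the start), rad: 0 = off (red half level, green half sloping up), 0.40 = on (green half level, red half sloping up); stays where it is left. A shallow V, 26 mm wide along the stirrer's x, each half 32 mm long: green half towards +y, red half towards -y, pivot in the crease. Takes about 3 N at the end of the raised half.
- rocker_blue_on (a point): point on the top face of the green half of the blue flask's switch, 22 mm from the pivot and moving with it: press down here to switch on. Fully pressed, this half's top is level, 54 mm above the bench, and the point at y = +22 mm of the stirrer; raised, the half slopes 0.40 rad and its end is at 66 mm.
- rocker_blue_off (a point): point on the top face of the red half of the blue flask's switch, 22 mm from the pivot and moving with it: press down here to switch off. Fully pressed, this half's top is level, 54 mm above the bench, and the point at y = -22 mm of the stirrer; raised, the half slopes 0.40 rad and its end is at 66 mm.
- stirrer_yellow: magnetic stirrer that carries the yellow-stoppered flask, fixed to the bench; the three stirrers look alike. White case 210 x 120 mm, top at 40 mm. Origin: centre of the underside; x runs from its switch end to its plate end, y to the left seen from the switch end, z up. Steel plate (diameter 110, top at 50 mm) centred at x = +40 mm; rocker switch centred at x = -70, y = 0 mm.
- flask_yellow: loose conical glass flask with a yellow stopper, standing on that stirrer's plate near its middle: base diameter 64, height 115 mm with stopper, about 120 g. Origin: centre of its underside, z up.
- rocker_yellow (a joint): rocker switch of the yellow flask's stirrer (off at the start), rad: 0 = off (red half level, green half sloping up), 0.40 = on (green half level, red half sloping up); stays where it is left. A shallow V, 26 mm wide along the stirrer's x, each half 32 mm long: green half towards +y, red half towards -y, pivot in the crease. Takes about 3 N at the end of the raised half.
- rocker_yellow_on (a point): point on the top face of the green half of the yellow flask's switch, 22 mm from the pivot and moving with it: press down here to switch on. Fully pressed, this half's top is level, 54 mm above the bench, and the point at y = +22 mm of the stirrer; raised, the half slopes 0.40 rad and its end is at 66 mm.
- rocker_yellow_off (a point): point on the top face of the red half of the yellow flask's switch, 22 mm from the pivot and moving with it: press down here to switch off. Fully pressed, this half's top is level, 54 mm above the bench, and the point at y = -22 mm of the stirrer; raised, the half slopes 0.40 rad and its end is at 66 mm.
- stirrer_white: magnetic stirrer that carries the white-stoppered flask, fixed to the bench; the three stirrers look alike. White case 210 x 120 mm, top at 40 mm. Origin: centre of the underside; x runs from its switch end to its plate end, y to the left seen from the switch end, z up. Steel plate (diameter 110, top at 50 mm) centred at x = +40 mm; rocker switch centred at x = -70, y = 0 mm.
- flask_white: loose conical glass flask with a white stopper, standing on that stirrer's plate near its middle: base diameter 64, height 115 mm with stopper, about 120 g. Origin: centre of its underside, z up.
- rocker_white (a joint): rocker switch of the white flask's stirrer (off at the start; to be left alone), rad: 0 = off (red half level, green half sloping up), 0.40 = on (green half level, red half sloping up); stays where it is left. A shallow V, 26 mm wide along the stirrer's x, each half 32 mm long: green half towards +y, red half towards -y, pivot in the crease. Takes about 3 N at the end of the raised half.
- rocker_white_on (a point): point on the top face of the green half of the white flask's switch, 22 mm from the pivot and moving with it: press down here to switch on. Fully pressed, this half's top is level, 54 mm above the bench, and the point at y = +22 mm of the stirrer; raised, the half slopes 0.40 rad and its end is at 66 mm.
- rocker_white_off (a point): point on the top face of the red half of the white flask's switch, 22 mm from the pivot and moving with it: press down here to switch off. Fully pressed, this half's top is level, 54 mm above the bench, and the point at y = -22 mm of the stirrer; raised, the half slopes 0.40 rad and its end is at 66 mm.

How it is judged (in metres and radians):
On the way, in this order (a step that is already met when the one before it is completed fails the run):
1. the blue flask's stirrer is switched off (value of joint rocker_blue below 0.07 rad and value of joint rocker_yellow below 0.15 rad), for 0.1 s.
2. the yellow flask's stirrer is switched on (value of joint rocker_yellow above 0.33 rad), for 0.1 s.
At the end, for the whole second after the job is handed in: The blue flask's switch is off (below 0.07 rad), the yellow flask's is on (above 0.33 rad), the white flask's is off (below 0.07 rad); the flasks stand upright (within 0.1 rad), at rest, within 15 mm of where they were (value of joint each of rocker_blue, rocker_white below 0.07 rad and value of joint rocker_yellow above 0.33 rad and distance of each of flask_blue, flask_yellow, flask_white from where it was at the start of the episode below 0.015 m and angle between each of flask_blue, flask_yellow, flask_white's own z axis and vertical below 0.1 rad and linear speed of each of flask_blue, flask_yellow, flask_white below 0.02 m/s); the robot touches nothing.
It fails at once if the yellow flask's stirrer is switched on while the blue flask's still runs (value of joint each of rocker_yellow, rocker_blue above 0.15 rad).
It fails at once if the white flask's stirrer is switched (value of joint rocker_white above 0.1 rad).
It fails at once if a flask is lifted, shoved more than 15 mm or tipped (distance of any of flask_blue, flask_yellow, flask_white from where it was at the start of the episode above 0.015 m or angle between any of flask_blue, flask_yellow, flask_white's own z axis and vertical above 0.2 rad).
It fails at once if a stirrer or its switch is pressed harder than 40 N (contact force between any of the fingers, the arm and stirrer_blue above 40 N or contact force between any of the fingers, the arm and stirrer_yellow above 40 N or contact force between any of the fingers, the arm and stirrer_white above 40 N).
It also fails if it takes over 48 s, if anything falls off the work surface, if the arm or the gripper's body presses on something with over 40 N, if the wrist force passes 120 N, or if a joint passes its speed limit or range.

## Working session

There is one attempt and no reset: what is moved stays moved. The work goes in short steps, Python scripts to look and compute and a shell command to move; the robot and the scene stay as the last step left them, time stands still between calls to the robot, and variables do not carry over. Pictures are saved under pics/ and viewed, about 8 in all and at most 12, crops included, and the job is handed in when it is done.

```bash
mkdir -p pics; python3 - <<'E'
from workcell import manip
import cv2
o=manip.get_obs();print({k:o[k] for k in('time','eef_pos','tool_rot','contact_force','finger_gap')})
for c in('scene','side'):
    f=manip.grab_frame(c);cv2.imwrite(f'pics/{c}0.png',cv2.cvtColor(f,cv2.COLOR_RGB2BGR))
    k=manip.calibration(c);print(c,k['camera_matrix'],k['world_to_cam'],k.keys())
    for q in('stirrer_blue','flask_blue','flask_yellow','flask_white','rocker_blue','rocker_yellow','rocker_white'):
        print(q,[(round(d['conf'],2),d['extent'],int(d['region'].sum())) for d in manip.outline_of(c,q)])
E
```

```text
{'time': 0.0, 'eef_pos': array([ 240.11864316, -630.64048101,  230.55430277]), 'tool_rot': array([-5.77183476e-04,  9.83502446e-01,  1.80893889e-01, -8.35474268e-05]), 'contact_force': array([-0.351407  ,  0.5317758 ,  0.32999097]), 'finger_gap': 85.38799185844891}
scene [[469.12029801   0.         277.84484294]
 [  0.         469.12029801 211.38526445]
 [  0.           0.           1.        ]] [[-5.67057234e-01  8.23382075e-01  2.20918927e-02  3.15771036e+02]
 [-4.89534826e-01 -3.58466620e-01  7.94894544e-01  2.09429290e+02]
 [ 6.62421125e-01  4.39935951e-01  6.06345291e-01 -1.38207011e+03]
 [ 0.00000000e+00  0.00000000e+00  0.00000000e+00  1.00000000e+00]] dict_keys(['camera_matrix', 'world_to_cam'])
stirrer_blue [(0.87, [108.1, 166.0, 210.9, 230.8], 3393)]
flask_blue [(0.93, [121.1, 144.6, 150.6, 203.8], 1100), (0.6, [177.1, 168.0, 197.5, 187.5], 210)]
flask_yellow [(0.96, [377.2, 235.2, 412.3, 303.0], 1652)]
flask_white [(0.7, [258.7, 173.1, 292.6, 234.4], 1126)]
rocker_blue [(0.6, [174.5, 166.9, 200.9, 184.5], 226)]
rocker_yellow [(0.65, [407.9, 246.4, 432.6, 263.3], 223)]
rock
[... 238 characters left out ...]
19470507e+02]
 [ 2.34630124e-01  7.49850366e-01  6.18605798e-01 -1.82240899e+02]
 [-2.06993544e-01 -5.83236010e-01  7.85486747e-01 -9.97270886e+02]
 [ 0.00000000e+00  0.00000000e+00  0.00000000e+00  1.00000000e+00]] dict_keys(['camera_matrix', 'world_to_cam'])
stirrer_blue [(0.77, [298.0, 323.7, 430.2, 397.3], 7493), (0.17, [197.6, 127.3, 214.1, 152.4], 291)]
flask_blue [(0.77, [378.4, 314.5, 420.0, 372.7], 1612)]
flask_yellow [(0.56, [243.9, 86.4, 275.1, 142.5], 986)]
flask_white [(0.73, [260.5, 179.4, 293.0, 237.7], 1256)]
rocker_blue [(0.62, [314.8, 333.3, 331.3, 367.7], 541)]
rocker_yellow [(0.5, [199.4, 127.6, 215.8, 154.5], 279)]
rocker_white [(0.68, [216.6, 224.0, 240.9, 259.0], 395)]
```

View pics/scene0.png

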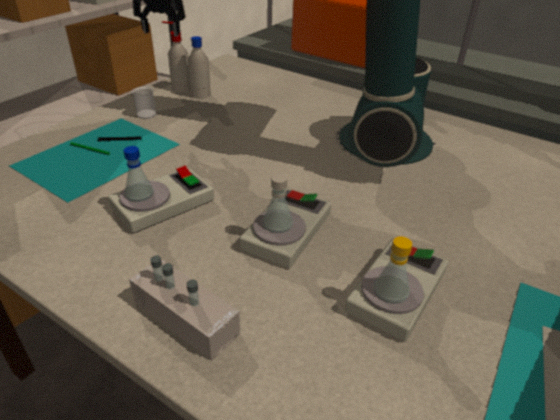

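View pics/side0.png

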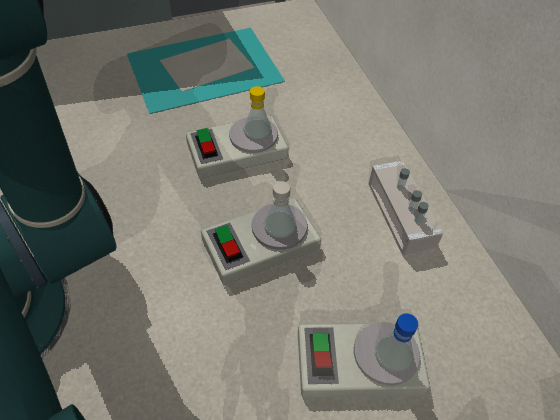

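The scene view shows blue at left (switch about 187,177), white in the middle and yellow at right (switch about 420,254). The side view shows their switches at (322,350), (228,242) and (207,142). Next I'll fit the stirrer poses.

```bash
cat > h.py <<'E'
import numpy as np
from workcell import manip
def proj(P,k):
    P=np.atleast_2d(P);c=P@k['world_to_cam'][:3,:3].T+k['world_to_cam'][:3,3]
    q=(c*[1,-1,-1])@k['camera_matrix'].T
    return q[:,:2]/q[:,2:]
def tow(p,s):
    p=np.atleast_2d(np.array(p,float));x,y,a=s;c,n=np.cos(a),np.sin(a)
    return np.c_[x+c*p[:,0]-n*p[:,1],y+n*p[:,0]+c*p[:,1],p[:,2]]
def unproj(uv,z,k):
    R=k['world_to_cam'][:3,:3];t=k['world_to_cam'][:3,3];C=-R.T@t
    d=np.linalg.inv(k['camera_matrix'])@[uv[0],uv[1],1];d=R.T@(d*[1,-1,-1])
    return C+d*(z-C[2])/d[2]
def cen(m):
    v,u=np.nonzero(m);return np.array([u.mean(),v.mean()])
E
python3 - <<'E'
from h import *
import cv2
from scipy.optimize import least_squares
box=[(sx*105,sy*60,z) for sx in(-1,1) for sy in(-1,1) for z in(0,40)]
cams=('scene','side');K={c:manip.calibration(c) for c in cams}
F={c:manip.grab_frame(c) for c in cams};V={c:cv2.cvtColor(F[c],cv2.COLOR_RGB2BGR) for c in cams}
for col in('blue','white','yellow'):
    D={}
    for c in cams:
        for q in('stirrer','rocker','flask'):
            r=manip.outline_of(c,f'{q}_{col}')
            if r: D[c,q]=r[0]
    hsv={c:cv2.cvtColor(F[c],cv2.COLOR_RGB2HSV) for c in cams}
    RG={}
    for c in cams:
        if (c,'rocker') not in D: continue
        e=np.array(D[c,'rocker']['extent']).astype(int)
        m=np.zeros((420,560),bool);m[e[1]-4:e[3]+5,e[0]-4:e[2]+5]=1
        H,S,B=cv2.split(hsv[c]);ok=m&(S>120)&(B>60)
        RG[c]=[cen(ok&((H<10)|(H>170))),cen(ok&(H>40)&(H<85))]
    up={'blue':-1}.get(col,1)
    # top face centres of halves: red y=-16, green y=+16; raised z~60, level 54
    hp=[(-70,-16,60 if up<0 else 54),(-70,16,60 if up>0 else 54)]
    def res(s,ret=False):
        o=[]
        for c in cams:
            if (c,'stirrer') in D:
                p=proj(tow(box,s),K[c]);o+=list((np.r_[p.min(0),p.max(0)]-D[c,'stirrer']['extent']))
            if c in RG: o+=list((proj(tow(hp,s),K[c])-np.array(RG[c])).ravel())
        return np.array(o)
    rk=np.mean([unproj(np.mean(RG[c],0),56,K[c]) for c in RG],0)
    fl=np.mean([unproj(cen(D[c,'flask']['region']),95,K[c]) for c in cams if (c,'flask') in D],0)
    d=(fl-rk)[:2];a=np.arctan2(d[1],d[0]);s0=[*(rk[:2]+d/np.hypot(*d)*70),a]
    r=least_squares(res,s0,loss='soft_l1',x_scale=[10,10,.1])
    print(col,'init',np.round(s0,2),'fit',np.round(r.x,3),'flask',fl.round(),'res',res(r.x).round(1),[D[k]['conf'].__round__(2) for k in D])
    print('   red',tow((-70,-22,54),r.x).round(),'green',tow((-70,22,54),r.x).round())
    for c in cams:
        for z in(0,40): cv2.polylines(V[c],[proj(tow([(-105,-60,z),(-105,60,z),(105,60,z),(105,-60,z)],r.x),K[c]).round().astype(int)],True,(255,0,255),1)
        for y in(-22,22): cv2.circle(V[c],tuple(proj(tow((-70,y,56),r.x),K[c])[0].round().astype(int)),2,(255,255,0),-1)
im=np.hstack([V['scene'][130:350,90:470],V['side'][70:410,160:460][:220]]) if 0 else None
a=cv2.resize(V['scene'][130:350,90:470],None,fx=1.05,fy=1.05);b=V['side'][70:410,170:450]
o=np.zeros((340,400+281,3),np.uint8);o[:a.shape[0],:a.shape[1]]=a;o[:,400:680]=b
cv2.imwrite('pics/fit.png',o)
E
```

```text
blue init [ 6.0839e+02 -2.9574e+02 -3.6000e-01] fit [ 6.08729e+02 -2.91775e+02 -3.13000e-01] flask [ 655. -313.   95.] res [-2.6 -1.2 -0.3  5.6  1.1 -0.3  0.  -0.8 -1.6  0.5  1.5  0.8 -0.4 -1.6
  0.  -0.6] [0.72, 0.77, 0.84, 0.89, 0.58, 0.59]
   red [[ 535. -291.   54.]] green [[ 549. -249.   54.]]
white init [ 5.2289e+02 -3.8600e+00  7.0000e-02] fit [5.22629e+02 6.01000e-01 1.21000e-01] flask [560.  -1.  95.] res [-2.1 -1.  -0.2  0.8  0.6 -0.3 -0.1 -0.9 -0.9 -0.6 -0.7  3.1  0.4 -1.
  0.5 -1. ] [0.77, 0.64, 0.56, 0.85, 0.96, 0.64]
   red [[456. -30.  54.]] green [[450.  14.  54.]]
yellow init [ 5.4818e+02  2.7001e+02 -1.0000e-02] fit [ 5.48368e+02  2.66317e+02 -7.00000e-02] flask [600. 269.  95.] res [-4.2 -4.7  1.6  3.  -4.4 -2.2  0.8 -0.  -1.7 -0.4  2.1  2.8 -0.9 -1.7
  0.3 -1.6] [0.58, 0.71, 0.87, 0.9, 0.55, 0.78]
   red [[477. 249.  54.]] green [[480. 293.  54.]]
```

View pics/fit.png

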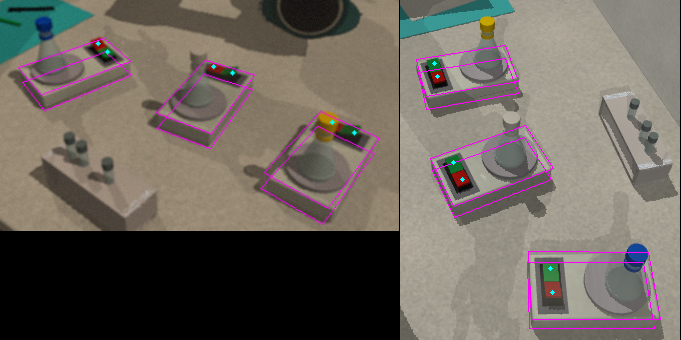

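The fit agrees to a few mm. I'll shut the fingers, move above the blue switch with the tool's y along the stirrer's x, and refine with the wrist camera.

```bash
cat >> h.py <<'E'
def delta(goal,xang):
    "shift in tool axes (m) and turn about tool z to put TCP at goal (mm) with tool x at world angle xang"
    from scipy.spatial.transform import Rotation as T
    o=manip.get_obs();w,x,y,z=o['tool_rot'];R=T.from_quat([x,y,z,w]).as_matrix()
    a=np.arctan2(R[1,0],R[0,0]);dt=(a-xang+np.pi)%(2*np.pi)-np.pi
    print('t',round(o['time'],2),'tcp',o['eef_pos'].round(1),'tilt',R[:,2].round(3),'xang',a.round(3),'F',o['contact_force'].round(1),'gap',round(o['finger_gap'],1))
    print('shift',(R.T@(np.array(goal)-o['eef_pos'])/1000).round(4),'turn',dt.round(3))
E
python3 -m crank '[0.045,-0.024,0,-0.18, 0.09,-0.048,0,-0.36, 0.135,-0.072,0,-0.54, 0.18,-0.096,0,-0.72, 0.225,-0.12,0,-0.894]' 0
python3 -c "
from h import *
delta((535,-291,200),1.258)"
```

```text
time: 2.42
eef_pos: [408.6, -437.3, 231.5]
tool_rot: [0.0, 0.807, 0.591, 0.0]
contact_force: [-1.1, -0.4, -0.4]
finger_gap: -0.1
t 2.42 tcp [ 408.6 -437.3  231.5] tilt [ 0. -0. -1.] xang 1.264 F [-1.1 -0.4 -0.4] gap -0.1
shift [0.1777 0.0762 0.0315] turn 0.006
```

```bash
python3 -m crank '[0.044,0.019,0,0, 0.089,0.038,0,0, 0.133,0.057,0,0, 0.178,0.076,0,0, 0.178,0.076,0,0.006]' 0
cat > wr.py <<'E'
from h import *
import cv2,sys
from scipy.optimize import least_squares
def look(name,s,up,tag):
    delta((0,0,0),0) if 0 else None
    k=manip.calibration('wrist');f=manip.grab_frame('wrist')
    H,S,B=cv2.split(cv2.cvtColor(f,cv2.COLOR_RGB2HSV));v=cv2.cvtColor(f,cv2.COLOR_RGB2BGR)
    p0=proj(tow((-70,0,54),s),k)[0];print('expect',p0.round())
    near=np.hypot(*(np.indices((420,560))[::-1]-p0[:,None,None]))<110
    ok=near&(S>120)&(B>40);C=[]
    for m in(ok&((H<10)|(H>170)),ok&(H>40)&(H<85)):
        n,l,st,ce=cv2.connectedComponentsWithStats(m.astype(np.uint8));i=1+st[1:,4].argmax();C.append(ce[i]);print('blob',ce[i].round(1),st[i])
    hp=[(-70,-16,60 if up<0 else 54),(-70,16,60 if up>0 else 54)]
    W=np.array([unproj(c,h[2],k)[:2] for c,h in zip(C,hp)])
    d=W[1]-W[0];a=np.arctan2(d[1],d[0])-np.pi/2
    sep=np.hypot(*d);m=W.mean(0);print('red,green',W.round(1),'sep(32)',sep.round(1),'yaw',a.round(3),'fit ctr',tow((-70,0,0),s).round(1),'wrist ctr',m.round(1))
    n=d/sep;print('press red',(m-22*n).round(1),'green',(m+22*n).round(1))
    for y in(-22,22): cv2.circle(v,tuple(proj(tow((-70,y,56),s),k)[0].round().astype(int)),3,(255,255,0),-1)
    cv2.imwrite(f'pics/{tag}.png',v)
E
python3 - <<'E'
from wr import *
delta((535,-291,100),1.258)
look('blue',(608.7,-291.8,-.313),-1,'w1')
E
```

```text
time: 3.05
eef_pos: [536.4, -288.3, 231.4]
tool_rot: [0.0, 0.808, 0.589, 0.0]
contact_force: [-0.3, -0.0, -0.4]
finger_gap: -0.4
t 3.05 tcp [ 536.4 -288.3  231.4] tilt [ 0.  0. -1.] xang 1.261 F [-0.3 -0.  -0.4] gap -0.4
shift [-0.003  -0.0006  0.1314] turn 0.003
expect [278. 162.]
blob [277.5 181.5] [ 263  163   30   37 1078]
blob [276.7 144.2] [ 262  126   30   38 1099]
red,green [[ 536.9 -285.8]
 [ 546.  -254.9]] sep(32) 32.2 yaw -0.288 fit ctr [[ 542.1 -270.2    0. ]] wrist ctr [ 541.5 -270.4]
press red [ 535.2 -291.5] green [ 547.7 -249.3]
```

View pics/w1.png

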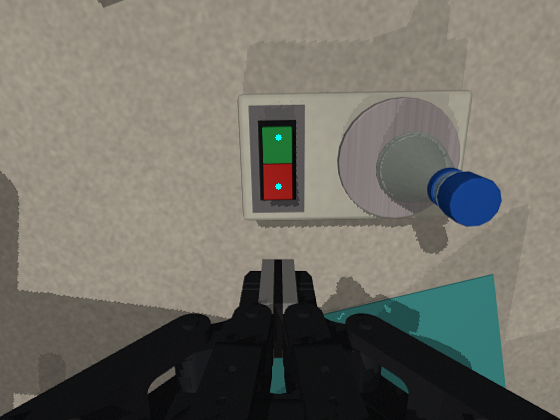

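The wrist view puts the red half at (278,182) and green at (277,144). The centre agrees with the fit within 1 mm. Descending to just above the red half.

```bash
python3 -m crank '[-0.003,-0.001,0.04,0, -0.003,-0.001,0.085,0, -0.003,-0.001,0.125,0, -0.003,-0.001,0.15,0, -0.003,-0.001,0.157,0]' 0
python3 -c "
from h import *
delta((535.2,-291.5,54),1.265)"
```

```text
time: 3.72
eef_pos: [532.6, -292.7, 72.9]
tool_rot: [-0.001, 0.809, 0.588, -0.001]
contact_force: [0.2, -0.5, 0.9]
finger_gap: -0.4
t 3.73 tcp [ 532.6 -292.7   72.9] tilt [-0.002  0.001 -1.   ] xang 1.258 F [ 0.2 -0.5  0.9] gap -0.4
shift [0.0019 0.0022 0.0189] turn -0.007
```

```bash
python3 -m crank '[0.002,0.002,0.004,0, 0.002,0.002,0.008,0, 0.002,0.002,0.012,0, 0.002,0.002,0.014,0, 0.002,0.002,0.016,0]' 0
python3 -c "
from h import *
delta((535.2,-291.5,54),1.265)"
```

```text
time: 4.35
eef_pos: [535.2, -291.5, 57.2]
tool_rot: [-0.001, 0.809, 0.588, -0.0]
contact_force: [0.6, -3.4, 3.8]
finger_gap: -0.2
t 4.35 tcp [ 535.2 -291.5   57.2] tilt [-0.001  0.    -1.   ] xang 1.258 F [ 0.6 -3.4  3.8] gap -0.2
shift [ 0.     -0.      0.0032] turn -0.007
```

```bash
python3 -m crank '[0,0,0.001,0, 0,0,0.002,0, 0,0,0.003,0, 0,0,0.0034,0, 0,0,0.0034,0]' 0
```

```text
time: 4.97
eef_pos: [535.2, -291.6, 54.0]
tool_rot: [-0.0, 0.809, 0.588, -0.0]
contact_force: [-1.7, -2.3, 4.8]
finger_gap: 0.3
```

```bash
python3 -m crank '[0,0,0.0003,0, 0,0,0.0006,0, 0,0,0.0009,0, 0,0,0.001,0, 0,0,0.001,0]' 0
```

```text
time: 5.6
eef_pos: [535.3, -291.6, 53.9]
tool_rot: [-0.0, 0.809, 0.588, -0.0]
contact_force: [-4.2, 0.0, 12.4]
finger_gap: -0.0
```

The force rose from 5 to 12 N at 53.9 mm, so the switch is at its stop. Lifting to check.

```bash
python3 -m crank '[0,0,-0.02,0, 0,0,-0.06,0, 0,0,-0.11,0, 0,0,-0.16,0, 0,0,-0.178,0]' 0
python3 - <<'E'
from wr import *
delta((480,293,231),1.50)
look('blue',(608.7,-291.8,-.3),1,'w2')
import cv2;v=cv2.imread('pics/w2.png')[80:240,220:380];cv2.imwrite('pics/w2c.png',cv2.resize(v,None,fx=3,fy=3))
E
```

```text
time: 6.22
eef_pos: [536.0, -291.7, 236.2]
tool_rot: [0.002, 0.809, 0.588, 0.001]
contact_force: [-0.1, 0.4, 0.3]
finger_gap: -0.0
t 6.22 tcp [ 536.  -291.7  236.2] tilt [ 0.003 -0.002 -1.   ] xang 1.258 F [-0.1  0.4  0.3] gap -0.0
shift [ 0.5392 -0.2331  0.0039] turn -0.242
expect [276. 158.]
blob [276.2 175. ] [262 158  29  35 996]
blob [275.4 139.8] [ 260  123   31   35 1056]
red,green [[ 536.9 -285.9]
 [ 546.3 -254.7]] sep(32) 32.6 yaw -0.292 fit ctr [[ 541.8 -271.1    0. ]] wrist ctr [ 541.6 -270.3]
press red [ 535.3 -291.4] green [ 547.9 -249.2]
```

View pics/w2c.png

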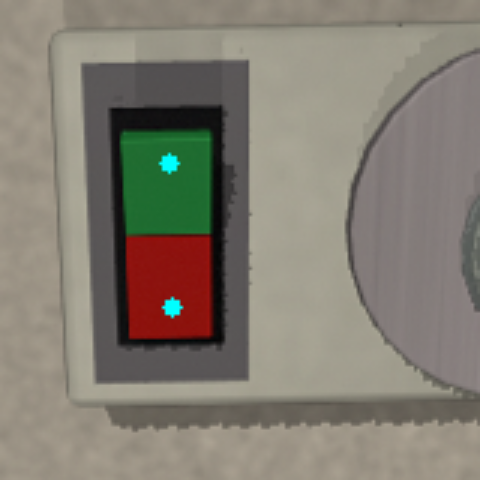

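Blue is off: the green end face shows as raised and red is level. Moving to yellow, well above the white flask.

```bash
python3 -m crank '[0.05,-0.022,0,-0.02, 0.1,-0.043,0,-0.05, 0.15,-0.065,0,-0.08, 0.2,-0.087,0,-0.1, 0.25,-0.108,0,-0.12]' 0
python3 -c "
from h import *
delta((480,293,231),1.50)"
```

```text
time: 6.9
eef_pos: [509.4, -19.0, 235.0]
tool_rot: [0.001, 0.772, 0.636, 0.0]
contact_force: [0.3, -0.3, -0.1]
finger_gap: -0.1
t 6.9 tcp [509.4 -19.  235. ] tilt [ 0.002 -0.002 -1.   ] xang 1.379 F [ 0.3 -0.3 -0.1] gap -0.1
shift [ 0.3007 -0.0884  0.0033] turn -0.121
```

```bash
python3 -m crank '[0.06,-0.018,0,-0.03, 0.12,-0.036,0,-0.06, 0.18,-0.053,0,-0.09, 0.24,-0.07,0.003,-0.12, 0.29,-0.088,0.003,-0.121]' 0
python3 - <<'E'
from wr import *
look('yellow',(548.4,266.3,-.07),1,'w3')
delta((480,293,72),1.50)
E
```

```text
time: 7.52
eef_pos: [477.2, 284.6, 229.8]
tool_rot: [0.001, 0.731, 0.682, -0.001]
contact_force: [0.9, 0.1, 0.1]
finger_gap: 0.2
expect [280. 197.]
blob [280.2 214.4] [265 198  31  34 937]
blob [277.2 179.4] [261 163  32  34 965]
red,green [[477.2 254.1]
 [476.8 288.9]] sep(32) 34.8 yaw 0.011 fit ctr [[478.6 271.2   0. ]] wrist ctr [477.  271.5]
press red [477.2 249.5] green [476.8 293.5]
t 7.58 tcp [476.  289.1 229.5] tilt [-0.001 -0.001 -1.   ] xang 1.503 F [-3.   2.6 -2. ] gap -0.1
shift [0.0043 0.0039 0.1575] turn 0.003
```

View pics/w3.png

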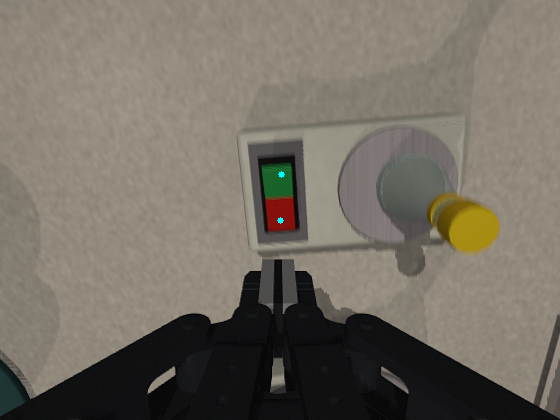

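The yellow switch is clear: green at (277,179), red at (280,214). The arm was still settling, so I'll measure again at rest.

```bash
python3 - <<'E'
from wr import *
look('yellow',(548.4,266.3,-.02),1,'w4')
look('yellow',(548.4,266.3,-.02),1,'w4')
delta((477.5,293,72),1.57)
E
```

```text
expect [282. 205.]
blob [282.6 220.7] [268 204  30  34 917]
blob [279.8 188.1] [264 172  32  34 929]
red,green [[477.7 252.8]
 [477.2 285.8]] sep(32) 33.0 yaw 0.014 fit ctr [[478.4 267.7   0. ]] wrist ctr [477.5 269.3]
press red [477.8 247.3] green [477.2 291.3]
expect [281. 202.]
blob [281.7 217.8] [267 201  30  35 922]
blob [279.  185.1] [263 169  32  34 939]
red,green [[477.7 252.8]
 [477.3 285.7]] sep(32) 32.9 yaw 0.012 fit ctr [[478.4 267.7   0. ]] wrist ctr [477.5 269.2]
press red [477.8 247.2] green [477.2 291.2]
t 7.67 tcp [477.2 284.4 229.7] tilt [-0.001 -0.003 -1.   ] xang 1.503 F [-0.2 -0.6  0.6] gap -0.0
shift [ 0.0091 -0.0002  0.1576] turn -0.067
```

```bash
python3 -m crank '[0.007,0,0.04,-0.04, 0.007,0,0.085,-0.08, 0.007,0,0.125,-0.08, 0.007,0,0.15,-0.08, 0.007,0,0.157,-0.08]' 0
python3 -c "
from h import *
delta((477.2,291.2,54),1.58)"
```

```text
time: 8.3
eef_pos: [476.9, 289.4, 70.5]
tool_rot: [0.0, 0.703, 0.711, -0.003]
contact_force: [-0.5, -0.1, 0.2]
finger_gap: -0.2
t 8.3 tcp [476.9 289.4  70.5] tilt [-0.003 -0.005 -1.   ] xang 1.582 F [-0.5 -0.1  0.2] gap -0.2
shift [0.0018 0.0004 0.0165] turn 0.002
```

```bash
python3 -m crank '[0.002,0,0.003,0, 0.002,0,0.006,0, 0.002,0,0.009,0, 0.002,0,0.012,0, 0.002,0,0.0135,0]' 0
```

```text
time: 8.93
eef_pos: [477.0, 291.5, 57.1]
tool_rot: [0.001, 0.703, 0.711, -0.003]
contact_force: [0.3, 1.9, 3.2]
finger_gap: -0.3
```

```bash
python3 -m crank '[0,0,0.001,0, 0,0,0.002,0, 0,0,0.003,0, 0,0,0.0034,0, 0,0,0.0034,0]' 0
```

```text
time: 9.55
eef_pos: [477.0, 291.5, 53.9]
tool_rot: [0.001, 0.703, 0.711, -0.002]
contact_force: [-1.4, 1.9, 5.0]
finger_gap: -0.1
```

```bash
python3 -m crank '[0,0,0.0003,0, 0,0,0.0006,0, 0,0,0.0009,0, 0,0,0.001,0, 0,0,0.001,0]' 0
```

```text
time: 10.18
eef_pos: [477.1, 291.5, 53.8]
tool_rot: [0.001, 0.703, 0.711, -0.002]
contact_force: [-4.4, 0.0, 12.2]
finger_gap: 0.2
```

It's at its stop, same as blue. Lifting and checking all three.

```bash
python3 -m crank '[0,0,-0.02,0, 0,0,-0.06,0, 0,0,-0.11,0, 0,0,-0.16,0, 0,0,-0.178,0]' 0
python3 -m crank '[0,0,0,0, 0,0,0,0, 0,0,0,0, 0,0,0,0, 0,0,0,0]' 0
python3 - <<'E'
from wr import *
look('yellow',(547.5,269.2,.012),-1,'w5')
a=cv2.resize(cv2.imread('pics/w5.png')[100:280,200:400],None,fx=2,fy=2)
f=cv2.cvtColor(manip.grab_frame('side'),cv2.COLOR_RGB2BGR)[70:410,170:450]
o=np.zeros((360,680,3),np.uint8);o[:,:400]=a;o[:340,400:]=f;cv2.imwrite('pics/end.png',o)
for c in('scene','side'):
    manip.grab_frame(c)
    for q in('blue','yellow','white'):
        print(c,q,[(round(d['conf'],2),d['extent']) for d in manip.outline_of(c,'flask_'+q)][:1])
E
```

```text
time: 10.8
eef_pos: [478.0, 292.4, 236.0]
tool_rot: [0.001, 0.703, 0.711, -0.0]
contact_force: [-0.2, -0.2, -1.9]
finger_gap: -0.1
time: 11.42
eef_pos: [477.9, 292.3, 235.5]
tool_rot: [0.001, 0.703, 0.711, -0.001]
contact_force: [-0.5, -0.7, 0.2]
finger_gap: -0.1
expect [277. 206.]
blob [277. 223.] [ 263  206   29   35 1009]
blob [277.  188.2] [263 171  29  35 965]
red,green [[477.6 253.6]
 [477.2 285.6]] sep(32) 32.0 yaw 0.012 fit ctr [[477.5 268.4   0. ]] wrist ctr [477.4 269.6]
press red [477.7 247.6] green [477.1 291.6]
scene blue [(0.55, [121.5, 144.2, 150.4, 201.8])]
scene yellow [(0.71, [376.7, 234.3, 410.0, 302.4])]
scene white [(0.86, [262.4, 170.9, 293.1, 232.1])]
side blue [(0.86, [377.4, 314.9, 419.2, 374.6])]
side yellow [(0.67, [243.7, 84.1, 274.8, 140.8])]
side white [(0.68, [262.3, 182.5, 292.7, 236.7])]
```

View pics/end.png

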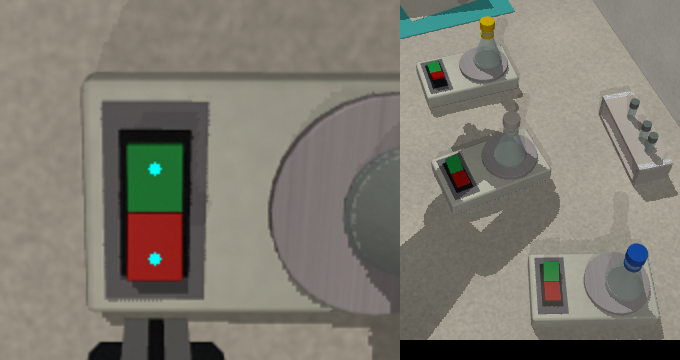

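Yellow now has its red half raised and green level (with that assumption the separation comes out at 32.0 mm). The flasks have not moved and the hand is about 180 mm above the switch.

```bash
python3 -c "
from workcell import manip
print(manip.sign_off())"
```

```text
the job is handed in; nothing more can be done
None
```

I switched the blue flask's stirrer off first, then the yellow flask's stirrer on, and handed the job in at about 12 s of the 48 s allowed; no verdict was reported.

- **Presses:** with the fingers shut, I pressed the blue switch's red half and then the yellow switch's green half down to about 54 mm. At each stop the force rose from about 5 N to 12 N, well under the 40 N limit.
- **Switches:** the wrist pictures after each press show blue's red half level and yellow's green half level. I never touched the white switch, and it looks unchanged in the last side view.
- **Flasks:** their outlines are within about 4 pixels of where they started, which is within the trained networks' usual scatter. All three stand upright.
- **Hand:** it finished about 180 mm above the yellow switch, touching nothing.
- **Disagreement:** the first fit from the fixed cameras put yellow's yaw at -0.07 rad, but the wrist camera measured +0.01 rad. I used the wrist value. No check failed.

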